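# Lay the standing egg candler down on its back

### The arm

A 7-joint arm with a two-finger parallel gripper is mounted at the origin on the work surface. World frame = base frame: x ahead of the robot, y to its left, z up, the work surface at z = 0. Lengths are in m, angles in rad, forces in N, time in s.
With the tool pointing down it reaches from about 0.4 to 0.85 m from the base axis. Payload 10.4 kg.
Tool frame: the origin (TCP) lies on the mounting face of the last link; the fingertips stand r.tips_ahead ahead of it and the grasp point (between the pads) lies 164 mm ahead of it (r.tips_ahead is the distance from the TCP to the fingertips, in m); z points along the fingers, y is the line along which they close (so a half turn about z gives the same grasp; the last joint's range is limited). The gripper opens to 87 mm and grips with 3 to 60 N. Pads are 19 mm wide; open, the fingers measure 117 mm over their backs; the gripper's body (75 mm by 190 mm) begins 51 mm behind the grasp point.
Start: joints at [-1.339, 0.332, -0.065, 1.46, 0.022, 1.35, -0.088], TCP at [0.158, 0.605, 0.405] pointing down, gripper open.
Joint ranges: [-2.6, 2.6], [-0.5, 2.12], [-1.47, 1.34], [0.16, 2.42], [-1.27, 4.41], [0.06, 2.06], [-2.6, 2.6]. Speed limits (rad/s): [2.22, 2.22, 2.79, 2.79, 3.14, 3.14, 3.14].

### API

Orientations are given as a unit quaternion [x, y, z, w].
In Python, from bench import telemetry, imaging, job, r gives the robot as it stands.
- The arm moves only by the tool move_arm, never from a script. Its argument "steps" is a list of rows, each an object of numbers: "dx", "dy", "dz": the shift along the tool's x, y, z in cm; "spin": the turn about the tool's z in rad. In form: [{"dx": .., "dy": .., "dz": .., "spin": ..}, ...]. A call has 1 to 12 rows; each row shifts and turns the commanded pose from where the row before left it, along the tool's axes as they then stand; what a row does not reach is not made up. A row lasts 1/10 s, in which the tool goes at most 50 mm and 8.59 degrees, less where a joint would pass 70% of its speed; a pose out of reach is approached as far as the arm can. A call with a gripper value outside its range is refused whole. "claw" is the finger opening in cm, from 0 to 8.7, set as the call begins (left out, the last holds). The fingers move at their own pace and stop on an object; "squeeze" is the grip in N (left out, the last holds). Time passes only in rows, so rows that do not move let the fingers close. It gives the time, the measured TCP pose, the force, the opening and the grip force at its end, in the units of the state.
- telemetry.read_state(): the state, without advancing time (a new reading comes with each control period).
- imaging.camera(name): name is "side" or "top"; returns a dict with "img" (384x512x3 uint8, red, green, blue), "camera_matrix" (3x3 intrinsics, pixels), "R" (3x3) and "t" (3): a world point X has camera coordinates R X + t. Camera axes: x right, y down, z forward; pixel columns grow to the right and rows downward; lengths in m; the calibration is good to about 2 mm. A picture is of the moment at which its call begins. There is no depth.
- job.close_job(): hands the job in; it is judged then, once.
The state is a dict: "time": time; "joint_positions": joint angles; "joint_vel": joint speeds; "joint_torque": joint torques, N m; "ee_pos": TCP position; "eef_rot": TCP orientation; "ft_force": force on the tool from outside, world axes, zero at the start; "torque": the same for the moment, N m; "width": finger opening in m; "grip_force": force on a finger pad.
Only numpy, scipy, OpenCV 4.12 (cv2) and the standard library are available. Lean on these libraries where they do the work, as an engineer would, in place of code of your own. Each camera call takes 0.05 s, during which the arm holds its last target. There are 200 camera calls.

### The job

The slim steel egg candler is standing on end with its lower rubber foot bar against the stop strip on the table. Tip it over the strip onto its back, so that it lies on both foot bars with the egg ports facing up and the lower bar still up against the strip, and let it down gently with the fingers all the way: it must not drop. Do not squeeze it hard or lift it off the table, leave the other things where they are, and finish with the hand clear of it.

Things in the scene. Friction and masses are not known exactly. Their poses are not given: they have to be found in the camera images.
- candler: slim steel egg candler on end: box 40 mm thick (x), 130 wide (y), 230 tall (z), 0.6 to 0.9 kg, mass centre mid-box. Origin: on the table under the lower foot bar's axis; +z up while it stands, +x out of its back, the way it is tipped. Box fills x -56 to -16, y -65 to 65, z 0 to 230 mm. Six black-rimmed white ports on the front (-x) face, 4 mm proud; the top 50 mm of that face is plain
- foot_bar (a point): middle of the axis of the lower of two round black rubber foot bars on the candler's back (24 mm diameter, 130 mm long, along y; axes at candler x 0, z 12 and x 0, z 170 mm; they reach 28 mm out from the back face). 12 mm above the table. The candler rolls on this bar as it tips and passes its balance about 20 degrees from upright; frame parallel to the candler's
- top_edge (a point): middle of the edge between the candler's back face and its top end (candler x -16, y 0, z 230 mm), which comes down last. When the candler lies on both bars this edge and the back face are 28 mm above the table, and 48 mm of box overhangs the upper bar
- stop: aluminium flat bar fixed to the table: 14 mm (x) by 170 mm (y) by 16 mm high. Origin on the table at the middle of the long face that the foot bar leans on; +x level, the way the candler is tipped: the strip fills x 0 to 14 mm, and the foot bar's axis is at x = -12 mm when touching (it starts up to 2 mm short of touching). It fits under the lying candler
- scale: chrome egg scale, base 80 by 130 mm, 100 mm high, loose, to be left alone; origin under its centre
- stand: round wooden egg stand on rubber feet, 100 mm in diameter, 46 mm high, loose, to be left alone; origin under its centre
- bottle: blue plastic bottle, 54 mm in diameter, 150 mm high, loose, to be left alone; origin under its centre
- flat: yellow plastic egg flat with eggs in it, 295 by 295 mm, 66 mm high over the eggs, loose, to be left alone; origin under its centre
Things that resemble listed ones, but are neither listed nor needed, are in the scene too. What is shaped like the candler but turquoise is not meant. Of the things that look like the stop, the larger one is meant.

How it is judged:
By the outcome, as a careful person would: the job done as asked, in the order asked, and still so for the second after the job is handed in, with the robot touching nothing.
It also fails if it takes over 58 s, if anything falls off the work surface, if the arm or the gripper's body presses on something with over 40 N, if the wrist force passes 120 N, or if a joint passes its speed limit or range.

## Working session

There is one attempt and no reset: what is moved stays moved. The work goes in short steps, Python scripts to look and compute and a tool call to move; the robot and the scene stay as the last step left them, time stands still between calls to the robot, and variables do not carry over. Pictures are saved under pics/ and viewed, at most 10 in all, crops included, and the job is handed in when it is done.

Besides the shell and the picture viewer there is one more tool, called after "Emit:" by a JSON object that holds its "name" and its "arguments", one argument or row to a line. move_arm: Moves the arm, as the interface text tells. Its arguments: {"type":"object","properties":{"steps":{"type":"array","items":{"type":"object","properties":{"dx":{"type":"number"},"dy":{"type":"number"},"dz":{"type":"number"},"spin":{"type":"number"}}}},"claw":{"type":"number"},"squeeze":{"type":"number"}},"required":["steps"]}

```bash
ls; mkdir -p pics; python3 - <<'E'
from bench import telemetry, imaging, job, r
import cv2,numpy as np
s=telemetry.read_state(); print(s); print(r.tips_ahead)
for n in("side","top"):
    c=imaging.camera(n); cv2.imwrite(f"pics/{n}0.png",c["img"][:,:,::-1]); print(n,c["camera_matrix"].tolist(),c["R"].tolist(),c["t"].tolist())
E
```

```text
pics
{'time': 0.0, 'joint_positions': array([-1.33857896,  0.33289623, -0.06470982,  1.46092065,  0.02158168,
        1.34987046, -0.08851941]), 'joint_vel': array([-0.00222826, -0.00031886, -0.00122583,  0.00171318,  0.00059447,
        0.00237934, -0.00026167]), 'joint_torque': array([ 6.29950773e-04, -6.23242235e+01,  2.52855301e-02, -3.89893484e+01,
       -6.12175092e-02,  3.98166175e-02,  1.30844728e-04]), 'ee_pos': array([0.1574992 , 0.6047106 , 0.40394843]), 'eef_rot': array([ 1.27061054e-01,  9.91894651e-01, -6.96697890e-04, -6.83214427e-05]), 'ft_force': array([ 0.20359292,  1.07273002, -1.01531811]), 'torque': array([ 0.00809861, -0.00575944,  0.04200866]), 'grip_force': 0.0, 'width': 0.08710695276683801}
0.1822
side [[424.14629247575357, 0.0, 256.1522048135621], [0.0, 424.14629247575357, 188.82177537311196], [0.0, 0.0, 1.0]] [[-0.9978622229514426, -0.06470300421988084, -0.009192673785556238], [-0.04360386707403779, 0.7639373001505673, -0.6438155824573146], [0.04867942874146343, -0.6420384121558335, -0.7651254737190629]] [0.5820459785531127, 0.29417581347497007, 1.240824350540369]
top [[383.8222468590127, 0.0, 256.80062644891], [0.0, 383.8222468590127, 194.68346134560323], [0.0, 0.0, 1.0]] [[0.05847466105498327, -0.998288325709967, -0.0010643146603442548], [-0.9743350241405601, -0.05683938401713184, -0.21780850570528149], [0.2173751934962208, 0.0137732775962884, -0.9759909436448357]] [-0.24341974519812767, 0.5918985646875762, 1.0965053731346948]
```

View pics/side0.png

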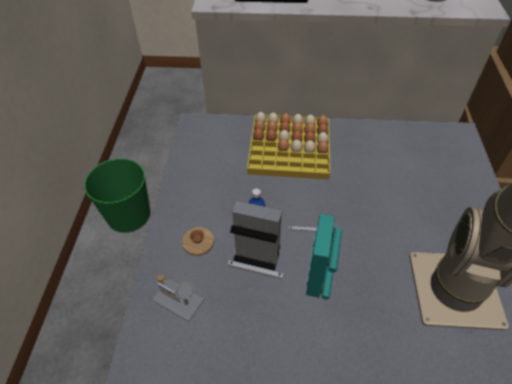

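View pics/top0.png

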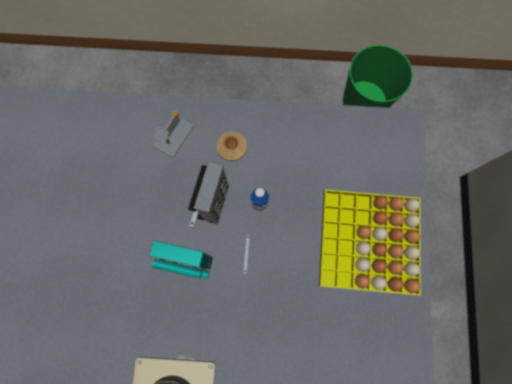

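The pictures show the grey candler at side (257,235) / top (210,190) with its black bars facing the side camera, and a strip along its bar at side (255,269). The lookalikes are the turquoise box at side (325,255) / top (180,260) and the thin short strip at side (303,229) / top (247,255). I choose the grey candler and the longer strip at its bar, and check both in a close crop.

```bash
python3 - <<'E'
import cv2,numpy as np
a=cv2.imread("pics/side0.png")[190:290,210:310]; b=cv2.imread("pics/top0.png")[150:240,175:275]
f=lambda i:cv2.resize(i,(400,int(i.shape[0]*4)),interpolation=cv2.INTER_CUBIC)
A=f(a);B=f(b);B=cv2.copyMakeBorder(B,0,A.shape[0]-B.shape[0],0,0,cv2.BORDER_CONSTANT)
cv2.imwrite("pics/crop0.png",np.hstack([A,B]))
E
```

```text
(no output)
```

View pics/crop0.png

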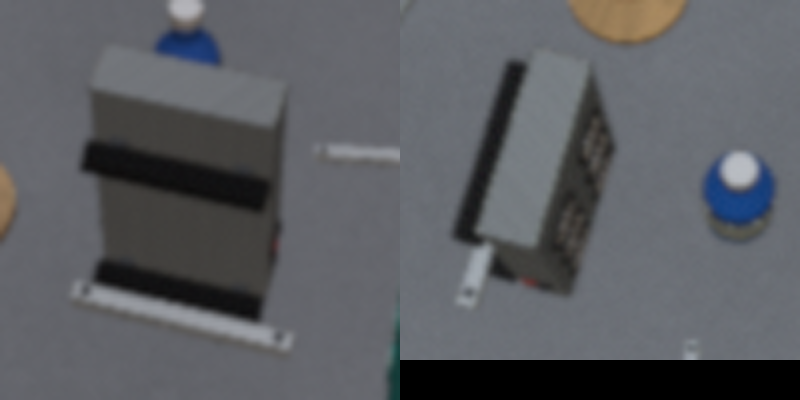

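```bash
cat >h.py <<'E'
import numpy as np
from scipy.optimize import least_squares
CAM={"side":([[424.146,0,256.152],[0,424.146,188.822],[0,0,1]],[[-0.9978622229514426,-0.06470300421988084,-0.009192673785556238],[-0.04360386707403779,0.7639373001505673,-0.6438155824573146],[0.04867942874146343,-0.6420384121558335,-0.7651254737190629]],[0.5820459785531127,0.29417581347497007,1.240824350540369]),
"top":([[383.822,0,256.80],[0,383.822,194.683],[0,0,1]],[[0.05847466105498327,-0.998288325709967,-0.0010643146603442548],[-0.9743350241405601,-0.05683938401713184,-0.21780850570528149],[0.2173751934962208,0.0137732775962884,-0.9759909436448357]],[-0.24341974519812767,0.5918985646875762,1.0965053731346948])}
CAM={k:tuple(map(np.array,v)) for k,v in CAM.items()}
def proj(n,X):
    K,R,t=CAM[n]; c=K@(R@np.asarray(X).T+t[:,None]); return (c[:2]/c[2]).T
def ray(n,uv,z):
    K,R,t=CAM[n]; d=R.T@np.linalg.inv(K)@np.array([uv[0],uv[1],1]); o=-R.T@t; return o+d*(z-o[2])/d[2]
def fit(obs,p0):  # obs: (cam,local xyz,uv) ; returns x,y,yaw, rms px
    def res(p):
        c,s=np.cos(p[2]),np.sin(p[2]); M=np.array([[c,-s,0],[s,c,0],[0,0,1]])
        return np.concatenate([proj(n,[M@np.array(l)+[p[0],p[1],0]])[0]-uv for n,l,uv in obs])
    q=least_squares(res,p0); return q.x,res(q.x).reshape(-1,2)
E
python3 - <<'E'
from h import *
S=lambda u,v:np.array([210+(u-1.5)/4,190+(v-1.5)/4]); T=lambda u,v:np.array([175+(u-400-1.5)/4,150+(v-1.5)/4])
B=[(-.016,-.065,.23),(-.016,.065,.23),(-.056,-.065,.23),(-.056,.065,.23)]
s=[S(93,88),S(276,126),S(108,47),S(287,85)]; t=[T(535,50),T(478,235),T(592,62),T(540,245)]
for o in ([("side",b,u) for b,u in zip(B,s)],[("top",b,u) for b,u in zip(B,t)],[("side",b,u) for b,u in zip(B,s)]+[("top",b,u) for b,u in zip(B,t)]):
    p,r=fit(o,[.45,.15,1.5]); print(p.round(4),r.round(1).tolist())
L=[(.014,-.085,.016),(.014,.085,.016),(0,-.085,.016),(0,.085,.016)]
u=[S(72,297),S(290,350),S(80,283),S(295,335)]
print("stop",fit([("side",a,b) for a,b in zip(L,u)],[.45,.15,1.5]))
p=fit([("side",b,u) for b,u in zip(B,s)]+[("top",b,u) for b,u in zip(B,t)],[.45,.15,1.5])[0]
for n,c,uv,z in (("bottle","top",(175+340/4,150+170/4),.15),("stand","top",(232,145),.046),("scale","side",(178,300),.02),("turq","side",(323,235),.2)):
    X=ray(c,uv,z); d=X[:2]-p[:2]; cc,ss=np.cos(p[2]),np.sin(p[2]); print(n,X.round(3),"candler frame",round(cc*d[0]+ss*d[1],3),round(-ss*d[0]+cc*d[1],3))
E
```

```text
[ 0.5907 -0.044   1.3713] [[-0.9, 0.3], [0.3, 0.8], [-0.4, -0.7], [1.0, -0.6]]
[ 0.5902 -0.0495  1.3811] [[-0.2, -0.8], [0.3, -0.1], [0.2, -0.3], [-0.2, 1.2]]
[ 0.5905 -0.0474  1.3774] [[-0.8, -0.6], [0.5, -0.4], [-0.3, -1.6], [1.0, -1.8], [-0.9, -1.0], [-0.6, -0.3], [-0.5, -0.3], [-1.1, 1.1]]
stop (array([ 0.58568686, -0.03154353,  1.36237808]), array([[ 0.08068392,  0.10043711],
       [ 0.2784362 ,  0.23790892],
       [-0.48967933, -0.29444245],
       [ 0.11779032, -0.09344975]]))
bottle [ 0.593 -0.218  0.15 ] candler frame -0.167 -0.035
stand [ 0.766 -0.12   0.046] candler frame -0.038 -0.186
scale [0.8   0.091 0.02 ] candler frame 0.176 -0.179
turq [ 0.405 -0.033  0.2  ] candler frame -0.021 0.185
```

```bash
cat >>h.py <<'E'
O=np.array([.5905,-.047]); YAW=1.374
def w2c(p):
    d=np.asarray(p)[:2]-O; c,s=np.cos(YAW),np.sin(YAW); return np.array([c*d[0]+s*d[1],-s*d[0]+c*d[1]])
def c2w(x,y):
    c,s=np.cos(YAW),np.sin(YAW); return O+[c*x-s*y,s*x+c*y]
def cur():
    from bench import telemetry,r
    from scipy.spatial.transform import Rotation as Q
    st=telemetry.read_state(); M=Q.from_quat(st["eef_rot"]).as_matrix(); a=np.arctan2(M[1,1],M[0,1])-YAW
    return st,w2c(st["ee_pos"]),st["ee_pos"][2]-r.tips_ahead,a   # candler xy, tip z, angle of tool y from candler x
def rows(wp,start=None):  # wp: list of (x,y,tipz,ang,n) in candler frame (m,rad)
    if start is None: _,xy,z,a=cur(); p=np.array([*xy,z,a])
    else: p=np.array(start,float)
    for x,y,z,a,n in wp:
        q=np.array([x,y,z,a]); d=(q-p)/n; out=[]
        for i in range(n):
            A=p[3]  # tool y at angle A, tool x at A+pi/2 ( z down: x = y cross z )
            yv=np.array([np.cos(A),np.sin(A)]); xv=np.array([np.cos(A+np.pi/2),np.sin(A+np.pi/2)])
            out.append((round(100*d[:2]@xv,2),round(100*d[:2]@yv,2),round(-100*d[2],2),round(-d[3],3))); p=p+d
        print(n,out if len(set(out))>1 else out[0])
E
python3 - <<'E'
from h import *
st,xy,z,a=cur(); print(xy,z,a)
from scipy.spatial.transform import Rotation as Q
print(Q.from_quat(st["eef_rot"]).as_matrix().round(3))
rows([(xy[0],xy[1],.275,0,2),(-.036,-.05,.275,0,20)])
E
```

```text
[0.55446574 0.55206893] 0.22184303516108597 -0.05799519746823334
[[-0.968  0.252 -0.   ]
 [ 0.252  0.968 -0.001]
 [-0.    -0.001 -1.   ]]
2 (np.float64(0.0), np.float64(0.0), np.float64(-2.66), np.float64(-0.029))
20 (np.float64(-3.01), np.float64(-2.95), np.float64(-0.0), np.float64(-0.0))
```

Emit:
{"name": "move_arm", "arguments": {
  "steps": [
    {"dz":-2.66,"spin":-0.029},
    {"dz":-2.66,"spin":-0.029},
    {"dx":-2.74,"dy":-2.68},
    {"dx":-2.74,"dy":-2.68},
    {"dx":-2.74,"dy":-2.68},
    {"dx":-2.74,"dy":-2.68},
    {"dx":-2.74,"dy":-2.68},
    {"dx":-2.74,"dy":-2.68},
    {"dx":-2.74,"dy":-2.68},
    {"dx":-2.74,"dy":-2.68},
    {"dx":-2.74,"dy":-2.68},
    {"dx":-2.74,"dy":-2.68}
  ],
  "claw": 8.7,
  "squeeze": 5
}}

```text
$.steps[0]: bad value
```

Emit:
{"name": "move_arm", "arguments": {
  "steps": [
    {"dx":-2.74,"dy":-2.68},
    {"dx":-2.74,"dy":-2.68},
    {"dx":-2.74,"dy":-2.68},
    {"dx":-2.74,"dy":-2.68},
    {"dx":-2.74,"dy":-2.68},
    {"dx":-2.74,"dy":-2.68},
    {"dx":-2.74,"dy":-2.68},
    {"dx":-2.74,"dy":-2.68},
    {"dx":-2.74,"dy":-2.68},
    {"dx":-2.74,"dy":-2.68},
    {"dx":-1.37,"dy":-1.34},
    {"dx":-1.37,"dy":-1.34}
  ]
}}

```text
$.steps[0]: bad value
```

```bash
cat >look.py <<'E'
import sys,cv2,numpy as np
from bench import imaging
def look(name,S,T):
    f=[]
    for n,(x0,y0,w,h) in (("side",S),("top",T)):
        i=imaging.camera(n)["img"][:,:,::-1][y0:y0+h,x0:x0+w]; f.append(cv2.resize(i,(400,400*h//w),interpolation=cv2.INTER_CUBIC))
    H=max(i.shape[0] for i in f); cv2.imwrite(f"pics/{name}.png",np.hstack([cv2.copyMakeBorder(i,0,H-i.shape[0],0,0,cv2.BORDER_CONSTANT) for i in f]))
E
python3 - <<'E'
from h import *
from look import look
st,xy,z,a=cur(); print(st["time"],xy,z,a,st["width"],st["ft_force"],st["joint_positions"].round(2))
look("hover",(190,130,160,160),(150,100,160,160))
rows([(-.036,-.05,.275,0,2),(-.036,-.05,.2,0,6)])
E
```

```text
0.1 [0.55446574 0.55206893] 0.22184303516108597 -0.05799519746823334 0.08717626989373058 [0.03110086 0.42320344 0.18261792] [-1.34  0.33 -0.06  1.46  0.02  1.35 -0.09]
2 [(np.float64(-31.76), np.float64(-27.73), np.float64(-2.65), np.float64(-0.029)), (np.float64(-30.95), np.float64(-28.64), np.float64(-2.65), np.float64(-0.029))]
6 (np.float64(0.0), np.float64(0.0), np.float64(1.25), np.float64(-0.0))
```

View pics/hover.png

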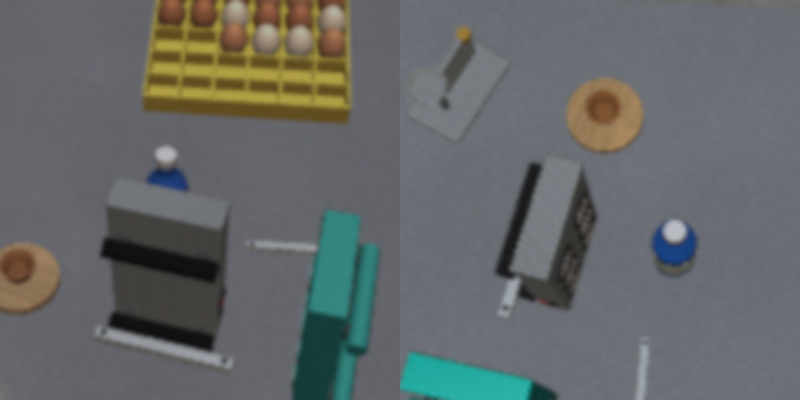

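The rows were refused, so nothing moved; the picture shows the same scene as before, with the candler at crop (165,265). I'll give all four keys in each row.

Emit:
{"name": "move_arm", "arguments": {
  "steps": [
    {"dx":0,"dy":0,"dz":-2.66,"spin":-0.029},
    {"dx":0,"dy":0,"dz":-2.66,"spin":-0.029},
    {"dx":-2.74,"dy":-2.68,"dz":0,"spin":0},
    {"dx":-2.74,"dy":-2.68,"dz":0,"spin":0},
    {"dx":-2.74,"dy":-2.68,"dz":0,"spin":0},
    {"dx":-2.74,"dy":-2.68,"dz":0,"spin":0},
    {"dx":-2.74,"dy":-2.68,"dz":0,"spin":0},
    {"dx":-2.74,"dy":-2.68,"dz":0,"spin":0},
    {"dx":-2.74,"dy":-2.68,"dz":0,"spin":0},
    {"dx":-2.74,"dy":-2.68,"dz":0,"spin":0},
    {"dx":-2.74,"dy":-2.68,"dz":0,"spin":0},
    {"dx":-2.74,"dy":-2.68,"dz":0,"spin":0}
  ],
  "claw": 8.7,
  "squeeze": 5
}}

```text
time: 1.4
ee_pos: [0.3744, 0.2869, 0.458]
eef_rot: [0.098, 0.995, 0.0, 0.0]
ft_force: [0.8, -0.3, -0.0]
width: 0.0872
grip_force: 0.0
```

Emit:
{"name": "move_arm", "arguments": {
  "steps": [
    {"dx":-2.74,"dy":-2.68,"dz":0,"spin":0},
    {"dx":-2.74,"dy":-2.68,"dz":0,"spin":0},
    {"dx":-2.74,"dy":-2.68,"dz":0,"spin":0},
    {"dx":-2.74,"dy":-2.68,"dz":0,"spin":0},
    {"dx":-2.74,"dy":-2.68,"dz":0,"spin":0},
    {"dx":-2.74,"dy":-2.68,"dz":0,"spin":0},
    {"dx":-2.74,"dy":-2.68,"dz":0,"spin":0},
    {"dx":-2.74,"dy":-2.68,"dz":0,"spin":0},
    {"dx":-2.74,"dy":-2.68,"dz":0,"spin":0},
    {"dx":-2.74,"dy":-2.68,"dz":0,"spin":0},
    {"dx":-1.37,"dy":-1.34,"dz":0,"spin":0},
    {"dx":-1.37,"dy":-1.34,"dz":0,"spin":0}
  ]
}}

```text
time: 2.6
ee_pos: [0.6123, -0.0609, 0.4575]
eef_rot: [0.099, 0.995, -0.0, -0.0]
ft_force: [0.6, 0.2, 0.8]
width: 0.0871
grip_force: 0.0
```

```bash
python3 - <<'E'
from h import *
from look import look
st,xy,z,a=cur(); print(st["time"],xy,z,a,st["width"],st["ft_force"],st["joint_positions"].round(2))
look("hover2",(190,130,160,160),(150,100,160,160))
rows([(-.036,-.05,.275,0,2),(-.036,-.05,.2,0,6)])
E
```

```text
2.6 [-0.00939193 -0.02407877] 0.275345768688379 -0.0010736080239543977 0.08706693210989885 [0.62656607 0.24028158 0.80498615] [-0.44  0.32  0.6   1.43 -0.18  1.45  1.53]
2 (np.float64(-1.29), np.float64(-1.27), np.float64(0.01), np.float64(-0.002))
6 (np.float64(0.0), np.float64(0.0), np.float64(1.25), np.float64(-0.0))
```

View pics/hover2.png

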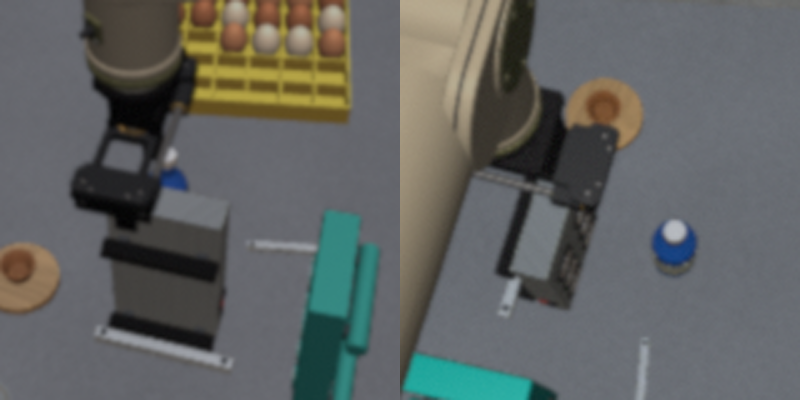

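The hand is over the candler's -y end with its closing line across the thickness. The wrist (j7 = 1.53) only has room to swing clockwise, so I'll work at the +y end instead.

```bash
python3 - <<'E'
from h import *
st,xy,z,a=cur(); print(st["time"],xy,z,a)
rows([(-.036,.05,.275,0,3)]); rows([(-.036,.05,.275,0,3)],(-.036,-.05,.275,0))
E
```

```text
2.7 [-0.01049683 -0.02424826] 0.2751628558149305 -0.0034599128544476887
3 [(np.float64(2.47), np.float64(-0.86), np.float64(0.01), np.float64(-0.001)), (np.float64(2.47), np.float64(-0.86), np.float64(0.01), np.float64(-0.001)), (np.float64(2.47), np.float64(-0.85), np.float64(0.01), np.float64(-0.001))]
3 (np.float64(3.33), np.float64(0.0), np.float64(-0.0), np.float64(-0.0))
```

Emit:
{"name": "move_arm", "arguments": {
  "steps": [
    {"dx":2.47,"dy":-0.86,"dz":0,"spin":0},
    {"dx":2.47,"dy":-0.86,"dz":0,"spin":0},
    {"dx":2.47,"dy":-0.86,"dz":0,"spin":0},
    {"dx":0,"dy":0,"dz":0,"spin":0}
  ]
}}

```text
time: 3.1
ee_pos: [0.5317, -0.0709, 0.4584]
eef_rot: [0.099, 0.995, 0.001, -0.0]
ft_force: [1.2, -0.3, -0.6]
width: 0.0867
grip_force: 0.0
```

```bash
python3 - <<'E'
from h import *
from look import look
st,xy,z,a=cur(); print(st["time"],xy,z,a,st["joint_positions"].round(2))
look("hover3",(200,140,120,120),(160,120,120,120))
for s in (-1,1):
  X=c2w(xy[0]+s*.0435,xy[1]); print([ (proj(n,[[X[0],X[1],z]])[0]-o)*400/120+[0 if n=="side" else 400,0] for n,o in (("side",(200,140)),("top",(160,120)))])
E
```

```text
3.1 [-0.03498909  0.05300448] 0.27615484305960714 -0.0006101840171059969 [-0.51  0.11  0.61  1.64 -0.06  1.41  1.48]
[array([268.40325386, 171.23794667]), array([586.83604501, 287.71848908])]
[array([242.87079075, 256.49211793]), array([473.44938456, 258.48276187])]
```

View pics/hover3.png

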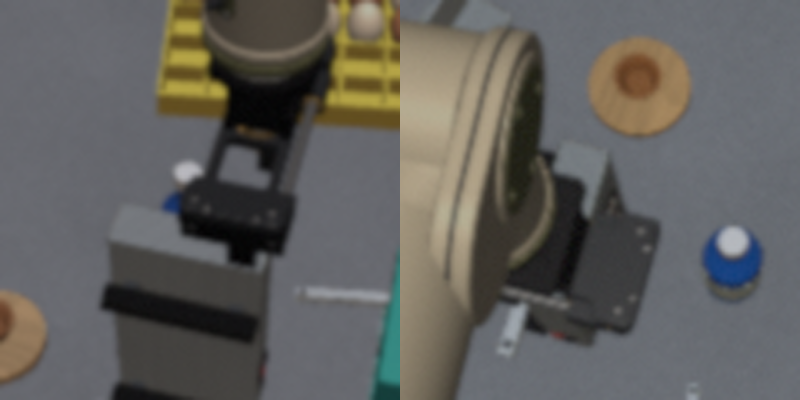

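The rear fingertip is at crop (243,256), where it was predicted; the fingers straddle the top near the +y end. I'll lower and narrow the fingers.

Emit:
{"name": "move_arm", "arguments": {
  "steps": [
    {"dx":0,"dy":0,"dz":2,"spin":0},
    {"dx":0,"dy":0,"dz":2,"spin":0},
    {"dx":0,"dy":0,"dz":2,"spin":0},
    {"dx":0,"dy":0,"dz":1.6,"spin":0},
    {"dx":0,"dy":0,"dz":0,"spin":0}
  ]
}}

```text
time: 3.7
ee_pos: [0.5341, -0.0695, 0.3797]
eef_rot: [0.098, 0.995, -0.0, -0.002]
ft_force: [-1.2, 0.3, 1.0]
width: 0.0872
grip_force: 0.0
```

Emit:
{"name": "move_arm", "arguments": {
  "steps": [
    {"dx":0,"dy":0,"dz":0,"spin":0},
    {"dx":0,"dy":0,"dz":0,"spin":0},
    {"dx":0,"dy":0,"dz":0,"spin":0}
  ],
  "claw": 5.8,
  "squeeze": 3
}}

```text
time: 4.0
ee_pos: [0.5344, -0.0704, 0.3828]
eef_rot: [0.098, 0.995, 0.0, 0.001]
ft_force: [0.3, 0.2, 0.7]
width: 0.0705
grip_force: 0.0
```

Emit:
{"name": "move_arm", "arguments": {
  "steps": [
    {"dx":0,"dy":0.8,"dz":0,"spin":0},
    {"dx":0,"dy":0.6,"dz":0,"spin":0},
    {"dx":0,"dy":0.6,"dz":0,"spin":0},
    {"dx":0,"dy":0.6,"dz":0,"spin":0},
    {"dx":0,"dy":0.6,"dz":0,"spin":0},
    {"dx":0,"dy":0.6,"dz":0,"spin":0},
    {"dx":0,"dy":0.6,"dz":0,"spin":0},
    {"dx":0,"dy":0,"dz":0,"spin":0}
  ]
}}

```text
time: 4.8
ee_pos: [0.5428, -0.026, 0.3817]
eef_rot: [0.097, 0.995, 0.0, -0.0]
ft_force: [0.5, 0.0, -0.3]
width: 0.058
grip_force: 0.3
```

```bash
python3 - <<'E'
from h import *
from look import look
st,xy,z,a=cur(); print(st["time"],xy,z,a,st["ft_force"],st["width"])
look("tilt1",(200,150,120,120),(160,120,120,120))
E
```

```text
4.8 [0.01129419 0.05089179] 0.1995293656581574 0.0015468815319850115 [ 0.52891238  0.03847214 -0.31971699] 0.05799487741592873
```

View pics/tilt1.png

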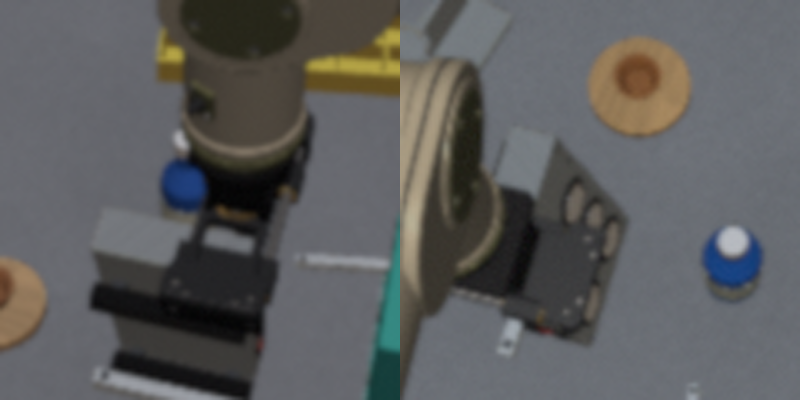

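The candler tilts about its lower bar, which still sits at the strip (side crop (110..260,380)); it has not yawed. I'll go on past the balance.

Emit:
{"name": "move_arm", "arguments": {
  "steps": [
    {"dx":0,"dy":0.5,"dz":0,"spin":0},
    {"dx":0,"dy":0.5,"dz":0,"spin":0},
    {"dx":0,"dy":0.5,"dz":0,"spin":0},
    {"dx":0,"dy":0.4,"dz":0,"spin":0},
    {"dx":0,"dy":0.3,"dz":0,"spin":0},
    {"dx":0,"dy":0.2,"dz":0,"spin":0},
    {"dx":0,"dy":0.2,"dz":0,"spin":0},
    {"dx":0,"dy":0.2,"dz":0,"spin":0},
    {"dx":0,"dy":0.2,"dz":0,"spin":0},
    {"dx":0,"dy":0.2,"dz":0,"spin":0},
    {"dx":0,"dy":0,"dz":0,"spin":0},
    {"dx":0,"dy":0,"dz":0,"spin":0}
  ]
}}

```text
time: 6.1
ee_pos: [0.5489, 0.0041, 0.3819]
eef_rot: [0.098, 0.995, 0.0, -0.0]
ft_force: [0.1, 0.2, -0.1]
width: 0.0578
grip_force: 0.0
```

Emit:
{"name": "move_arm", "arguments": {
  "steps": [
    {"dx":0,"dy":0.2,"dz":0,"spin":0},
    {"dx":0,"dy":0.2,"dz":0,"spin":0},
    {"dx":0,"dy":0.2,"dz":0,"spin":0},
    {"dx":0,"dy":0.2,"dz":0,"spin":0},
    {"dx":0,"dy":0,"dz":0,"spin":0}
  ]
}}

```text
time: 6.6
ee_pos: [0.5505, 0.0124, 0.3819]
eef_rot: [0.098, 0.995, 0.0, -0.0]
ft_force: [0.7, 0.2, 0.5]
width: 0.0577
grip_force: 0.0
```

Emit:
{"name": "move_arm", "arguments": {
  "steps": [
    {"dx":0,"dy":-0.15,"dz":0,"spin":0},
    {"dx":0,"dy":-0.25,"dz":0,"spin":0},
    {"dx":0,"dy":-0.25,"dz":0,"spin":0},
    {"dx":0,"dy":-0.25,"dz":0,"spin":0},
    {"dx":0,"dy":-0.15,"dz":0,"spin":0},
    {"dx":0,"dy":0,"dz":0,"spin":0},
    {"dx":0,"dy":0,"dz":0,"spin":0}
  ],
  "claw": 8.7
}}

```text
time: 7.3
ee_pos: [0.5484, 0.0017, 0.3819]
eef_rot: [0.098, 0.995, 0.0, 0.0]
ft_force: [-0.5, 0.5, -0.7]
width: 0.0868
grip_force: 0.1
```

```bash
python3 - <<'E'
from h import *
from look import look
st,xy,z,a=cur(); print(st["time"],xy,z,a,st["ft_force"],st["width"])
look("tilt2",(200,150,120,120),(160,120,120,120))
# swing clockwise about rear finger centre
rad=.0435+.0075; C=xy+[rad,0]; w=[]
for i in range(1,13):
    A=-np.pi/2*i/12; w.append((C[0]-rad*np.cos(A)+.001*i/6,C[1]-rad*np.sin(A),z,A,1))
rows(w)
E
```

```text
7.3 [0.03952502 0.05078143] 0.19973402560406975 7.5132023031887485e-06 [-0.52988083  0.47414267 -0.68307193] 0.08675443581131073
1 (np.float64(0.66), np.float64(0.05), np.float64(-0.0), np.float64(0.131))
1 (np.float64(0.67), np.float64(0.06), np.float64(-0.0), np.float64(0.131))
1 (np.float64(0.67), np.float64(0.06), np.float64(-0.0), np.float64(0.131))
1 (np.float64(0.67), np.float64(0.06), np.float64(-0.0), np.float64(0.131))
1 (np.float64(0.67), np.float64(0.06), np.float64(-0.0), np.float64(0.131))
1 (np.float64(0.68), np.float64(0.06), np.float64(-0.0), np.float64(0.131))
1 (np.float64(0.68), np.float64(0.06), np.float64(-0.0), np.float64(0.131))
1 (np.float64(0.68), np.float64(0.05), np.float64(-0.0), np.float64(0.131))
1 (np.float64(0.68), np.float64(0.05), np.float64(-0.0), np.float64(0.131))
1 (np.float64(0.68), np.float64(0.05), np.float64(-0.0), np.float64(0.131))
1 (np.float64(0.68), np.float64(0.05), np.float64(-0.0), np.float64(0.131))
1 (np.float64(0.68), np.float64(0.05), np.float64(-0.0), np.float64(0.131))
```

View pics/tilt2.png

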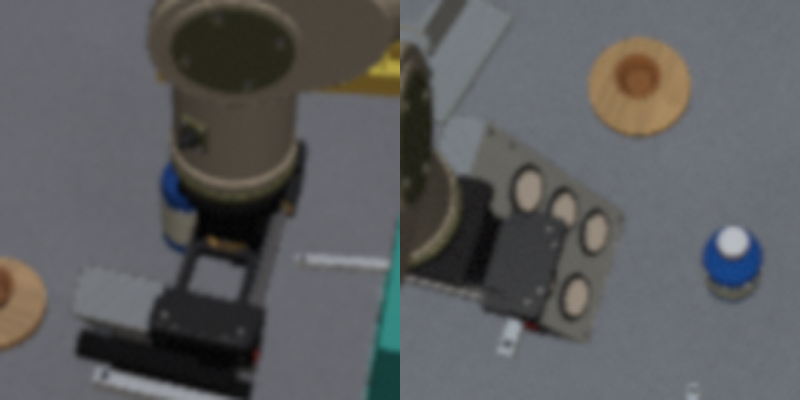

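The candler leans on the rear finger at about 27° (top face at side crop (75..160,270..325)), and the bar is still along the strip. Now I'll swing the hand about the rear finger.

Emit:
{"name": "move_arm", "arguments": {
  "steps": [
    {"dx":0.67,"dy":0.06,"dz":0,"spin":0.131},
    {"dx":0.67,"dy":0.06,"dz":0,"spin":0.131},
    {"dx":0.67,"dy":0.06,"dz":0,"spin":0.131},
    {"dx":0.67,"dy":0.06,"dz":0,"spin":0.131},
    {"dx":0.67,"dy":0.06,"dz":0,"spin":0.131},
    {"dx":0.67,"dy":0.06,"dz":0,"spin":0.131},
    {"dx":0.68,"dy":0.06,"dz":0,"spin":0.131},
    {"dx":0.68,"dy":0.05,"dz":0,"spin":0.131},
    {"dx":0.68,"dy":0.05,"dz":0,"spin":0.131},
    {"dx":0.68,"dy":0.05,"dz":0,"spin":0.131},
    {"dx":0.68,"dy":0.05,"dz":0,"spin":0.131},
    {"dx":0.68,"dy":0.05,"dz":0,"spin":0.131}
  ]
}}

```text
time: 8.6
ee_pos: [0.5089, 0.064, 0.3821]
eef_rot: [0.775, 0.632, 0.0, -0.0]
ft_force: [0.6, 0.1, -0.7]
width: 0.087
grip_force: 0.2
```

```bash
python3 - <<'E'
from h import *
from look import look
st,xy,z,a=cur(); print(st["time"],xy,z,a,st["ft_force"],st["width"],st["joint_positions"].round(2))
look("tilt3",(200,150,120,120),(160,120,120,120))
for th in (24,27,30):
  t=np.radians(th);P=c2w(-.016*np.cos(t)+.218*np.sin(t),-.065); print(th,(proj("side",[[*P,.012+.218*np.cos(t)+.016*np.sin(t)]])[0]-[200,150])*400/120)
E
```

```text
8.6 [0.09294159 0.1017343 ] 0.19986387225375654 -1.577041265989298 [ 0.62923815  0.10153823 -0.67298607] 0.08704762459027938 [-0.78  0.09  0.61  1.81 -0.06  1.25 -0.36]
24 [ 73.80835038 302.82622872]
27 [ 69.94344281 317.02021863]
30 [ 66.2013544  331.43635412]
```

View pics/tilt3.png

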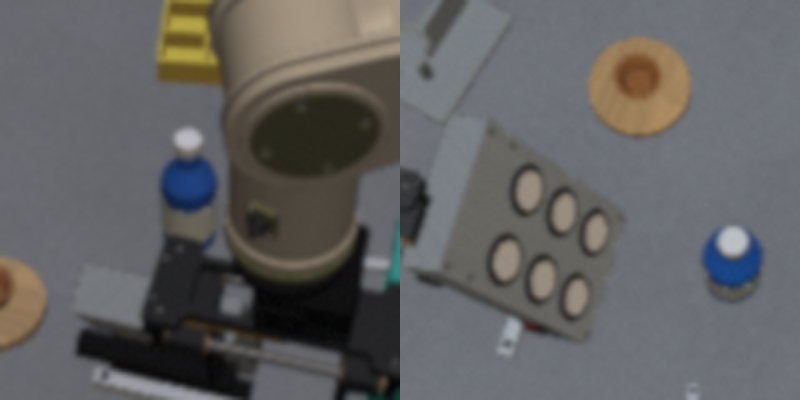

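The swing worked: in the top crop the candler leans evenly with its top edge at (440,200), all six ports visible, and is held at about 26°. Now I'll slide the hand to the middle so both fingers bear on the edge.

Emit:
{"name": "move_arm", "arguments": {
  "steps": [
    {"dx":0.1,"dy":0.3,"dz":0,"spin":0.025},
    {"dx":0.1,"dy":0.9,"dz":0,"spin":0},
    {"dx":0,"dy":0.9,"dz":0,"spin":0},
    {"dx":0,"dy":0.9,"dz":0,"spin":0},
    {"dx":0,"dy":0.9,"dz":0,"spin":0},
    {"dx":0,"dy":0.9,"dz":0,"spin":0},
    {"dx":0,"dy":0.9,"dz":0,"spin":0},
    {"dx":0,"dy":0.9,"dz":0,"spin":0},
    {"dx":0,"dy":0.9,"dz":0,"spin":0},
    {"dx":0,"dy":0.9,"dz":0,"spin":0},
    {"dx":0,"dy":0.9,"dz":0,"spin":0},
    {"dx":0,"dy":0.3,"dz":0,"spin":-0.025}
  ]
}}

```text
time: 9.9
ee_pos: [0.6038, 0.0441, 0.3818]
eef_rot: [0.773, 0.634, -0.0, 0.0]
ft_force: [-0.4, 0.7, 0.5]
width: 0.0873
grip_force: 0.2
```

```bash
python3 - <<'E'
from h import *
st,xy,z,a=cur(); print(st["time"],xy,z,a,st["ft_force"],st["width"],st["joint_positions"].round(2))
import cv2
from bench import imaging
i=imaging.camera("top")["img"][:,:,::-1]; cv2.imwrite("pics/t4.png",i); s=imaging.camera("side")["img"][:,:,::-1]; cv2.imwrite("pics/s4.png",s)
old=cv2.imread("pics/tilt3.png")
# front face lower corner region change
new=cv2.resize(i[120:240,160:280],(400,400),interpolation=cv2.INTER_CUBIC)
d=cv2.absdiff(new,old[:,400:]).max(2); print([int(d[y:y+50,x:x+50].mean()) for y,x in ((100,50),(150,100),(200,150),(250,150),(200,180),(250,100))])
E
```

```text
9.9 [0.09194755 0.00479773] 0.19958162602308724 -1.5715835226631178 [-0.43133648  0.65089807  0.45911263] 0.08730612571760568 [-0.65  0.34  0.63  1.58 -0.2   1.29 -0.19]
[10, 4, 3, 2, 3, 5]
```

```bash
cat >>h.py <<'E'
def xe(th): t=np.radians(th); return -.016*np.cos(t)+.218*np.sin(t)
def ze(th): t=np.radians(th); return .012+.218*np.cos(t)+.016*np.sin(t)
def arc(t0,t1,n,x0,px=.001,bias=0.):  # rows along the edge's arc; tool x = candler +x
    T=np.linspace(t0,t1,n+1); print([(round(100*(xe(b)-xe(a)-bias/n),2),round(-100*(ze(b)-ze(a)),2)) for a,b in zip(T,T[1:])])
    print("end tip z",ze(t1)-.015,"hand x",xe(t1)+.0095+px-bias)
E
python3 - <<'E'
from h import *
arc(26.1,40,12,0); arc(40,53,12,0); arc(53,65,12,0,bias=.001); arc(65,75,12,0,bias=.001); arc(75,84,12,0);arc(84,90,12,0)
E
```

```text
[(np.float64(0.41), np.float64(0.17)), (np.float64(0.4), np.float64(0.18)), (np.float64(0.4), np.float64(0.19)), (np.float64(0.4), np.float64(0.19)), (np.float64(0.39), np.float64(0.2)), (np.float64(0.39), np.float64(0.21)), (np.float64(0.38), np.float64(0.22)), (np.float64(0.38), np.float64(0.22)), (np.float64(0.38), np.float64(0.23)), (np.float64(0.37), np.float64(0.24)), (np.float64(0.37), np.float64(0.25)), (np.float64(0.36), np.float64(0.25))]
end tip z 0.17428229035492188 hand x 0.1383709878217619
[(np.float64(0.33), np.float64(0.24)), (np.float64(0.33), np.float64(0.25)), (np.float64(0.32), np.float64(0.26)), (np.float64(0.32), np.float64(0.26)), (np.float64(0.31), np.float64(0.27)), (np.float64(0.31), np.float64(0.28)), (np.float64(0.3), np.float64(0.28)), (np.float64(0.3), np.float64(0.29)), (np.float64(0.29), np.float64(0.29)), (np.float64(0.29), np.float64(0.3)), (np.float64(0.28), np.float64(0.3)), (np.float64(0.28), np.float64(0.31))]
end tip z 0.14097384320790324 hand x 0.17497350081987706
[(np.float64(0.24), np.float64(0.29)), (np.float64(0.24), np.float64(0.29)), (np.
[... 1252 characters left out ...]
4(0.06), np.float64(0.28)), (np.float64(0.06), np.float64(0.28)), (np.float64(0.06), np.float64(0.28)), (np.float64(0.05), np.float64(0.28))]
end tip z 0.03569955531824083 hand x 0.22563331777800114
[(np.float64(0.03), np.float64(0.19)), (np.float64(0.03), np.float64(0.19)), (np.float64(0.03), np.float64(0.19)), (np.float64(0.03), np.float64(0.19)), (np.float64(0.03), np.float64(0.19)), (np.float64(0.02), np.float64(0.19)), (np.float64(0.02), np.float64(0.19)), (np.float64(0.02), np.float64(0.19)), (np.float64(0.02), np.float64(0.19)), (np.float64(0.02), np.float64(0.19)), (np.float64(0.02), np.float64(0.19)), (np.float64(0.01), np.float64(0.19))]
end tip z 0.013000000000000015 hand x 0.2285
```

Emit:
{"name": "move_arm", "arguments": {
  "steps": [
    {"dx":0.41,"dy":0,"dz":0.17,"spin":0},
    {"dx":0.4,"dy":0,"dz":0.18,"spin":0},
    {"dx":0.4,"dy":0,"dz":0.19,"spin":0},
    {"dx":0.4,"dy":0,"dz":0.19,"spin":0},
    {"dx":0.39,"dy":0,"dz":0.2,"spin":0},
    {"dx":0.39,"dy":0,"dz":0.21,"spin":0},
    {"dx":0.38,"dy":0,"dz":0.22,"spin":0},
    {"dx":0.38,"dy":0,"dz":0.22,"spin":0},
    {"dx":0.38,"dy":0,"dz":0.23,"spin":0},
    {"dx":0.37,"dy":0,"dz":0.24,"spin":0},
    {"dx":0.37,"dy":0,"dz":0.25,"spin":0},
    {"dx":0.36,"dy":0,"dz":0.25,"spin":0}
  ]
}}

```text
time: 11.2
ee_pos: [0.6122, 0.0902, 0.3563]
eef_rot: [0.774, 0.634, 0.0, -0.0]
ft_force: [0.3, 1.7, 0.2]
width: 0.0869
grip_force: 1.0
```

Emit:
{"name": "move_arm", "arguments": {
  "steps": [
    {"dx":0.33,"dy":0,"dz":0.24,"spin":0},
    {"dx":0.33,"dy":0,"dz":0.25,"spin":0},
    {"dx":0.32,"dy":0,"dz":0.26,"spin":0},
    {"dx":0.32,"dy":0,"dz":0.26,"spin":0},
    {"dx":0.31,"dy":0,"dz":0.27,"spin":0},
    {"dx":0.31,"dy":0,"dz":0.28,"spin":0},
    {"dx":0.3,"dy":0,"dz":0.28,"spin":0},
    {"dx":0.3,"dy":0,"dz":0.29,"spin":0},
    {"dx":0.29,"dy":0,"dz":0.29,"spin":0},
    {"dx":0.29,"dy":0,"dz":0.3,"spin":0},
    {"dx":0.28,"dy":0,"dz":0.3,"spin":0},
    {"dx":0,"dy":0,"dz":0,"spin":0}
  ]
}}

```text
time: 12.4
ee_pos: [0.6186, 0.1235, 0.3256]
eef_rot: [0.773, 0.634, -0.0, -0.0]
ft_force: [0.2, 2.8, 1.0]
width: 0.087
grip_force: 1.9
```

```bash
cat >>h.py <<'E'
def stat():
    st,xy,z,a=cur(); f=st["ft_force"]; print(round(st["time"],1),"hand",xy.round(4),"tip z",round(z,4),"ang",round(a,4),"Fx,Fy(candler)",[round(float(v),1) for v in (np.cos(YAW)*f[0]+np.sin(YAW)*f[1],-np.sin(YAW)*f[0]+np.cos(YAW)*f[1])],"Fz",round(f[2],1),"tq",st["torque"].round(2))
def snap(name,Ths=(),px=.001):
    import cv2; from bench import imaging
    for n in("side","top"): cv2.imwrite(f"pics/{n}_{name}.png",imaging.camera(n)["img"][:,:,::-1])
E
python3 - <<'E'
from h import *
stat(); snap("a"); stat()
E
```

```text
12.4 hand [0.1728 0.0058] tip z 0.1434 ang -1.5712 Fx,Fy(candler) [2.8, 0.4] Fz 1.0 tq [ 0.68  0.03 -0.09]
12.5 hand [0.1722 0.0056] tip z 0.144 ang -1.5719 Fx,Fy(candler) [3.4, 1.9] Fz 1.4 tq [ 0.83  0.15 -0.12]
```

Emit:
{"name": "move_arm", "arguments": {
  "steps": [
    {"dx":0,"dy":0,"dz":-0.1,"spin":0},
    {"dx":0,"dy":0,"dz":-0.1,"spin":0},
    {"dx":0,"dy":0,"dz":-0.1,"spin":0}
  ]
}}

```text
time: 12.8
ee_pos: [0.6187, 0.1224, 0.3293]
eef_rot: [0.774, 0.634, -0.0, 0.0]
ft_force: [0.7, 1.6, -0.5]
width: 0.0872
grip_force: 0.8
```

```bash
python3 - <<'E'
from h import *
stat(); snap("b"); stat()
E
```

```text
12.8 hand [0.1716 0.0054] tip z 0.1471 ang -1.5726 Fx,Fy(candler) [1.7, -0.3] Fz -0.5 tq [ 0.28  0.01 -0.08]
12.9 hand [0.1718 0.0054] tip z 0.1472 ang -1.5724 Fx,Fy(candler) [2.3, -0.8] Fz -1.5 tq [ 0.25 -0.04 -0.07]
```

```bash
python3 - <<'E'
from h import *
arc(51.6,63,11,0); arc(63,70,8,0);arc(70,76,8,0);arc(76,81,8,0);arc(81,85,8,0)
E
```

```text
[(np.float64(0.26), np.float64(0.29)), (np.float64(0.26), np.float64(0.3)), (np.float64(0.25), np.float64(0.3)), (np.float64(0.25), np.float64(0.31)), (np.float64(0.24), np.float64(0.31)), (np.float64(0.24), np.float64(0.32)), (np.float64(0.23), np.float64(0.32)), (np.float64(0.23), np.float64(0.32)), (np.float64(0.22), np.float64(0.33)), (np.float64(0.21), np.float64(0.33)), (np.float64(0.21), np.float64(0.34))]
end tip z 0.11022603333023508 hand x 0.19747557427723145
[(np.float64(0.17), np.float64(0.29)), (np.float64(0.17), np.float64(0.29)), (np.float64(0.16), np.float64(0.29)), (np.float64(0.16), np.float64(0.29)), (np.float64(0.15), np.float64(0.3)), (np.float64(0.15), np.float64(0.3)), (np.float64(0.14), np.float64(0.3)), (np.float64(0.14), np.float64(0.3))]
end tip z 0.08659547317757034 hand x 0.2098806690381173
[(np.float64(0.12), np.float64(0.26)), (np.float64(0.11), np.float64(0.26)), (np.float64(0.11), np.float64(0.26)), (np.float64(0.11), np.float64(0.27)), (np.float64(0.1), np.float64(0.27)), (np.float64(0.1), np.float64(0.27)), (np.float64(0.09), np.float64(0.27)), (np.float64(0.09), np.float64(0.27))]
end tip z 0.0652637048611435 hand x 0.21815371799857255
[(np.float64(0.07), np.float64(0.23)), (np.float64(0.07), np.float64(0.23)), (np.float64(0.07), np.float64(0.23)), (np.float64(0.07), np.float64(0.23)), (np.float64(0.06), np.float64(0.23)), (np.float64(0.06), np.float64(0.23)), (np.float64(0.06), np.float64(0.23)), (np.float64(0.06), np.float64(0.23))]
end tip z 0.04690572682829254 hand x 0.22331310680909636
[(np.float64(0.04), np.float64(0.19)), (np.float64(0.04), np.float64(0.19)), (np.float64(0.04), np.float64(0.19)), (np.float64(0.04), np.float64(0.19)), (np.float64(0.04), np.float64(0.19)), (np.float64(0.03), np.float64(0.19)), (np.float64(0.03), np.float64(0.19)), (np.float64(0.03), np.float64(0.19))]
end tip z 0.0319390670884574 hand x 0.226275952300038
```

Emit:
{"name": "move_arm", "arguments": {
  "steps": [
    {"dx":0.25,"dy":0,"dz":0.27,"spin":0},
    {"dx":0.24,"dy":0,"dz":0.28,"spin":0},
    {"dx":0.24,"dy":0,"dz":0.29,"spin":0},
    {"dx":0.23,"dy":0,"dz":0.29,"spin":0},
    {"dx":0.23,"dy":0,"dz":0.29,"spin":0},
    {"dx":0.22,"dy":0,"dz":0.3,"spin":0},
    {"dx":0.22,"dy":0,"dz":0.3,"spin":0},
    {"dx":0,"dy":0,"dz":0,"spin":0}
  ]
}}

```text
time: 13.7
ee_pos: [0.6218, 0.1394, 0.3085]
eef_rot: [0.773, 0.634, -0.0, -0.0]
ft_force: [0.1, 2.9, -1.5]
width: 0.087
grip_force: 1.1
```

```bash
python3 - <<'E'
from h import *
stat(); snap("c"); stat()
E
```

```text
13.7 hand [0.1889 0.0057] tip z 0.1263 ang -1.5714 Fx,Fy(candler) [2.9, 0.5] Fz -1.5 tq [ 0.42 -0.12 -0.01]
13.8 hand [0.1885 0.0056] tip z 0.1268 ang -1.5718 Fx,Fy(candler) [2.4, 0.4] Fz -0.8 tq [ 0.42  0.11 -0.12]
```

```bash
python3 - <<'E'
from h import *
arc(58.7,69,10,0)
E
```

```text
[(np.float64(0.23), np.float64(0.32)), (np.float64(0.22), np.float64(0.33)), (np.float64(0.21), np.float64(0.33)), (np.float64(0.21), np.float64(0.33)), (np.float64(0.2), np.float64(0.34)), (np.float64(0.2), np.float64(0.34)), (np.float64(0.19), np.float64(0.34)), (np.float64(0.18), np.float64(0.35)), (np.float64(0.18), np.float64(0.35)), (np.float64(0.17), np.float64(0.35))]
end tip z 0.0900614998248307 hand x 0.20828664578366518
```

Emit:
{"name": "move_arm", "arguments": {
  "steps": [
    {"dx":0.2,"dy":0,"dz":0.31,"spin":0},
    {"dx":0.2,"dy":0,"dz":0.32,"spin":0},
    {"dx":0.19,"dy":0,"dz":0.32,"spin":0},
    {"dx":0.19,"dy":0,"dz":0.33,"spin":0},
    {"dx":0.18,"dy":0,"dz":0.33,"spin":0},
    {"dx":0.17,"dy":0,"dz":0.34,"spin":0},
    {"dx":0,"dy":0,"dz":0,"spin":0}
  ]
}}

```text
time: 14.5
ee_pos: [0.624, 0.1504, 0.2889]
eef_rot: [0.773, 0.634, -0.0, -0.0]
ft_force: [0.5, 4.9, -1.0]
width: 0.0869
grip_force: 2.1
```

```bash
python3 - <<'E'
from h import *
stat(); snap("d"); stat()
E
```

```text
14.5 hand [0.2001 0.0057] tip z 0.1067 ang -1.5714 Fx,Fy(candler) [4.9, 0.4] Fz -1.0 tq [0.87 0.   0.01]
14.6 hand [0.1998 0.0056] tip z 0.1072 ang -1.5719 Fx,Fy(candler) [4.1, 1.0] Fz -0.3 tq [ 0.82 -0.04 -0.01]
```

```bash
python3 - <<'E'
from h import *
arc(64,71,8,0)
E
```

```text
[(np.float64(0.17), np.float64(0.29)), (np.float64(0.16), np.float64(0.29)), (np.float64(0.16), np.float64(0.29)), (np.float64(0.15), np.float64(0.3)), (np.float64(0.15), np.float64(0.3)), (np.float64(0.14), np.float64(0.3)), (np.float64(0.14), np.float64(0.3)), (np.float64(0.13), np.float64(0.31))]
end tip z 0.08310215488124924 hand x 0.21141395900933654
```

Emit:
{"name": "move_arm", "arguments": {
  "steps": [
    {"dx":0.1,"dy":0,"dz":-0.1,"spin":0},
    {"dx":0,"dy":0,"dz":-0.1,"spin":0},
    {"dx":0.16,"dy":0,"dz":0.29,"spin":0},
    {"dx":0.16,"dy":0,"dz":0.29,"spin":0},
    {"dx":0.15,"dy":0,"dz":0.3,"spin":0},
    {"dx":0.15,"dy":0,"dz":0.3,"spin":0},
    {"dx":0,"dy":0,"dz":0,"spin":0}
  ]
}}

```text
time: 15.3
ee_pos: [0.6254, 0.1576, 0.2791]
eef_rot: [0.773, 0.634, -0.0, -0.0]
ft_force: [0.6, 4.0, -1.6]
width: 0.087
grip_force: 1.8
```

```bash
python3 - <<'E'
from h import *
stat(); snap("e"); stat()
E
```

```text
15.3 hand [0.2075 0.0057] tip z 0.0969 ang -1.5713 Fx,Fy(candler) [4.1, 0.2] Fz -1.6 tq [ 0.74 -0.14  0.07]
15.4 hand [0.2071 0.0056] tip z 0.0974 ang -1.5718 Fx,Fy(candler) [3.5, 0.3] Fz -1.7 tq [ 0.7  -0.06  0.06]
```

Emit:
{"name": "move_arm", "arguments": {
  "steps": [
    {"dx":0,"dy":0,"dz":-0.1,"spin":0},
    {"dx":0,"dy":0,"dz":-0.1,"spin":0},
    {"dx":0,"dy":0,"dz":0,"spin":0}
  ]
}}

```text
time: 15.7
ee_pos: [0.6256, 0.1568, 0.282]
eef_rot: [0.774, 0.634, 0.0, 0.0]
ft_force: [0.0, 2.1, -2.5]
width: 0.0871
grip_force: 1.3
```

```bash
python3 - <<'E'
from h import *
stat(); snap("f"); stat()
E
```

```text
15.7 hand [0.2067 0.0054] tip z 0.0998 ang -1.5723 Fx,Fy(candler) [2.1, 0.4] Fz -2.5 tq [ 0.49  0.04 -0.02]
15.8 hand [0.2068 0.0054] tip z 0.0996 ang -1.5722 Fx,Fy(candler) [2.8, 0.5] Fz -2.5 tq [ 0.53 -0.01  0.02]
```

```bash
python3 - <<'E'
from h import *
arc(68,76,9,0); arc(76,83,8,0)
E
```

```text
[(np.float64(0.15), np.float64(0.31)), (np.float64(0.14), np.float64(0.31)), (np.float64(0.14), np.float64(0.31)), (np.float64(0.13), np.float64(0.31)), (np.float64(0.13), np.float64(0.31)), (np.float64(0.12), np.float64(0.32)), (np.float64(0.12), np.float64(0.32)), (np.float64(0.11), np.float64(0.32)), (np.float64(0.11), np.float64(0.32))]
end tip z 0.0652637048611435 hand x 0.21815371799857255
[(np.float64(0.1), np.float64(0.32)), (np.float64(0.1), np.float64(0.32)), (np.float64(0.09), np.float64(0.32)), (np.float64(0.09), np.float64(0.32)), (np.float64(0.08), np.float64(0.32)), (np.float64(0.08), np.float64(0.32)), (np.float64(0.07), np.float64(0.33)), (np.float64(0.07), np.float64(0.33))]
end tip z 0.03944825528858331 hand x 0.22492515156332582
```

Emit:
{"name": "move_arm", "arguments": {
  "steps": [
    {"dx":0.14,"dy":0,"dz":0.29,"spin":0},
    {"dx":0.13,"dy":0,"dz":0.29,"spin":0},
    {"dx":0.13,"dy":0,"dz":0.3,"spin":0},
    {"dx":0.12,"dy":0,"dz":0.3,"spin":0},
    {"dx":0,"dy":0,"dz":0,"spin":0}
  ]
}}

```text
time: 16.3
ee_pos: [0.6265, 0.1626, 0.2693]
eef_rot: [0.773, 0.634, -0.0, -0.0]
ft_force: [0.4, 3.7, -1.2]
width: 0.0873
grip_force: 1.8
```

```bash
python3 - <<'E'
from h import *
stat(); snap("g"); stat()
E
```

```text
16.3 hand [0.2126 0.0057] tip z 0.0871 ang -1.5714 Fx,Fy(candler) [3.7, 0.4] Fz -1.2 tq [ 0.7  -0.09  0.06]
16.4 hand [0.2122 0.0056] tip z 0.0876 ang -1.5718 Fx,Fy(candler) [2.1, 0.4] Fz -1.8 tq [ 0.68 -0.    0.04]
```

Emit:
{"name": "move_arm", "arguments": {
  "steps": [
    {"dx":0.15,"dy":0,"dz":0.2,"spin":0},
    {"dx":0.14,"dy":0,"dz":0.24,"spin":0},
    {"dx":0.14,"dy":0,"dz":0.26,"spin":0},
    {"dx":0.13,"dy":0,"dz":0.28,"spin":0},
    {"dx":0.12,"dy":0,"dz":0.28,"spin":0},
    {"dx":0,"dy":0,"dz":0,"spin":0}
  ]
}}

```text
time: 17.0
ee_pos: [0.6278, 0.1691, 0.2567]
eef_rot: [0.773, 0.634, -0.0, -0.0]
ft_force: [0.9, 3.3, -2.7]
width: 0.0868
grip_force: 1.7
```

```bash
python3 - <<'E'
from h import *
stat(); snap("h"); stat()
E
```

```text
17.0 hand [0.2193 0.0057] tip z 0.0745 ang -1.5716 Fx,Fy(candler) [3.4, -0.2] Fz -2.7 tq [ 0.69 -0.03  0.08]
17.1 hand [0.219  0.0055] tip z 0.075 ang -1.572 Fx,Fy(candler) [3.0, 0.4] Fz -2.9 tq [ 0.61 -0.04  0.04]
```

```bash
cat >fitth.py <<'E'
import cv2,sys
from h import *
def pts(th,px,py=0,dyaw=0):
    t=np.radians(th); L=[]
    for y in np.linspace(-.063,.063,40): L.append((-.056,y,.23))           # front/top-end edge
    for z in np.linspace(.02,.225,60): L+= [(-.056,-.065,z),(-.056,.065,z)]
    for y in np.linspace(-.063,.063,40): L.append((-.056,y,0))
    L=np.array(L); x,z=L[:,0],L[:,2]-.012
    X=px+x*np.cos(t)+z*np.sin(t); Z=.012-x*np.sin(t)+z*np.cos(t)
    return np.array([[*c2w(a+dyaw*-b,b+py+dyaw*a),c] for a,b,c in zip(X,L[:,1],Z)])
def run(n,lo,hi,cams=("top",)):
    G={}
    for c in cams:
        g=cv2.GaussianBlur(cv2.imread(f"pics/{c}_{n}.png",0).astype(np.float32),(0,0),1.0); G[c]=np.minimum(np.hypot(cv2.Sobel(g,5,1,0),cv2.Sobel(g,5,0,1)),60)
    R=[]
    for th in np.arange(lo,hi,.5):
        for px in np.arange(-.008,.0081,.001):
            for py in (-.004,-.002,0,.002,.004):
              for dy in (-.015,0,.015):
                s=0
                P=pts(th,px,py,dy)
                for c in cams:
                    q=proj(c,P).astype(np.float32); s+=cv2.remap(G[c],q[:,:1],q[:,1:],1).mean()
                R.append((s,th,px,py,dy))
    R.sort(reverse=True); print(n,[tuple(np.round(r,3).tolist()) for r in R[:5]])
if __name__=="__main__":
    for a in sys.argv[1:]: n,l,h=a.split(","); run(n,float(l),float(h))
E
python3 fitth.py a,45,60 f,60,78 h,66,88
```

```text
a [(43.894, 59.5, -0.004, -0.004, -0.015), (43.879, 59.0, -0.003, -0.004, -0.015), (43.821, 58.5, -0.003, -0.004, -0.015), (43.787, 58.0, -0.002, -0.004, -0.015), (43.74, 58.5, -0.002, -0.004, -0.015)]
f [(44.028, 71.0, -0.002, -0.002, -0.015), (44.022, 72.0, -0.003, -0.002, -0.015), (44.002, 71.5, -0.002, -0.002, -0.015), (43.955, 72.5, -0.003, -0.002, -0.015), (43.945, 70.5, -0.001, -0.002, -0.015)]
h [(44.854, 81.5, -0.004, -0.002, -0.015), (44.835, 80.5, -0.003, -0.002, -0.015), (44.833, 81.0, -0.004, -0.002, -0.015), (44.782, 80.0, -0.003, -0.002, -0.015), (44.73, 81.0, -0.003, -0.002, -0.015)]
```

```bash
python3 - <<'E'
import cv2,numpy as np
from h import *
a=cv2.resize(cv2.imread("pics/side_h.png")[190:290,195:295],(600,600),interpolation=cv2.INTER_CUBIC)
b=cv2.resize(cv2.imread("pics/top_h.png")[140:240,150:200],(200,400),interpolation=cv2.INTER_CUBIC)
cv2.imwrite("pics/h_view.png",np.hstack([a,cv2.copyMakeBorder(b,0,200,0,0,cv2.BORDER_CONSTANT)]))
for px in (-.004,.001,.004):
  for th in (74,77,80):
    print(px,th,[((proj("side",[[*c2w(xe(th)+px,y),ze(th)]])[0]-[195,190])*6).round(0).tolist() for y in (-.065,.065)])
for y in(-.05,.05): print("tip",((proj("side",[[*c2w(.219-.0095,y*1.0+.0055),.0748]])[0]-[195,190])*6).round(0))
E
```

```text
-0.004 74 [[95.0, 704.0], [380.0, 776.0]]
-0.004 77 [[94.0, 722.0], [378.0, 795.0]]
-0.004 80 [[94.0, 739.0], [377.0, 811.0]]
0.001 74 [[91.0, 714.0], [377.0, 787.0]]
0.001 77 [[91.0, 732.0], [375.0, 805.0]]
0.001 80 [[91.0, 749.0], [374.0, 822.0]]
0.004 74 [[89.0, 721.0], [376.0, 794.0]]
0.004 77 [[88.0, 739.0], [374.0, 812.0]]
0.004 80 [[88.0, 756.0], [372.0, 829.0]]
tip [135. 745.]
tip [354. 801.]
```

View pics/h_view.png

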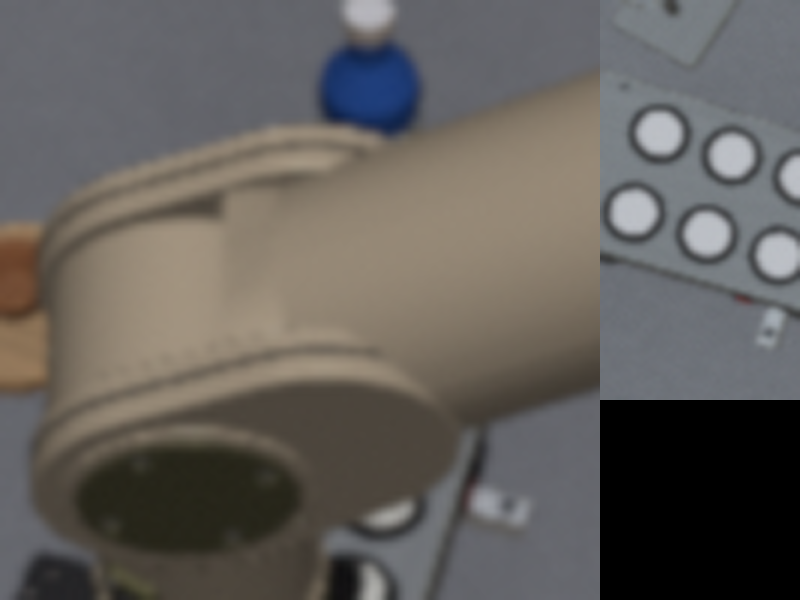

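The last view missed the edge: it shows the arm hiding it from the side camera, while in the top crop all six ports are in view (650,130 … 780,255). I'll fit the tilt from the port centres in the saved top images instead.

```bash
cat >ports.py <<'E'
import cv2,sys,glob
from h import *
def blobs(f):
    i=cv2.imread(f); m=((i.min(2)>135)).astype(np.uint8); m[:,:140]=0; m[:,240:]=0; m[:160]=0; m[245:]=0
    n,l,s,c=cv2.connectedComponentsWithStats(m); return [(c[k].round(1).tolist(),int(s[k,4]),s[k,2:4].tolist()) for k in range(1,n) if 10<s[k,4]<400]
for f in sys.argv[1:]: print(f,blobs(f))
E
python3 ports.py pics/top_a.png pics/top_e.png pics/top_h.png
```

```text
pics/top_a.png [([177.3, 172.7], 85, [10, 11]), ([193.7, 179.5], 81, [10, 10]), ([209.1, 186.0], 76, [9, 11]), ([170.5, 193.2], 91, [10, 11]), ([187.3, 199.6], 82, [10, 10]), ([203.1, 205.6], 77, [9, 10]), ([192.8, 219.0], 21, [5, 5])]
pics/top_e.png [([167.8, 172.6], 94, [11, 10]), ([185.8, 178.5], 92, [11, 10]), ([203.2, 184.6], 87, [11, 10]), ([161.1, 192.3], 97, [11, 11]), ([179.5, 198.3], 93, [12, 11]), ([197.3, 204.0], 92, [11, 11]), ([192.9, 219.1], 20, [5, 5])]
pics/top_h.png [([164.4, 172.6], 90, [11, 10]), ([182.5, 178.5], 88, [10, 10]), ([200.3, 183.6], 87, [11, 10]), ([157.9, 192.5], 96, [11, 10]), ([176.2, 198.0], 95, [11, 11]), ([194.3, 203.4], 92, [11, 10]), ([192.8, 219.3], 19, [5, 5])]
```

```bash
cat >pfit.py <<'E'
import sys
from h import *
from ports import blobs
def model(th,px,py,dy,a,z0,dz):
    L=[(-.060,y,z0-k*dz) for y in(-a,a) for k in range(3)]
    t=np.radians(th); out=[]
    for x,y,z in L:
        z-=.012; X=px+x*np.cos(t)+z*np.sin(t); Z=.012-x*np.sin(t)+z*np.cos(t)
        out.append([*c2w(X-dy*y,y+py+dy*X),Z])
    return proj("top",out)
def obs(n):
    b=[c for c,s,w in blobs(f"pics/top_{n}.png") if s>50]; b=np.array(b); assert len(b)==6,(n,len(b))
    d=b@np.array([.3,.95]); o=b[np.argsort(d)]; u=o[:3][np.argsort(o[:3,0])]; l=o[3:][np.argsort(o[3:,0])]; return np.vstack([u,l])
def go(names):
    O_=[obs(n) for n in names]
    def res(p):
        return np.concatenate([(model(t,*p[:6])-o).ravel()*5 for t,o in zip(p[6:],O_)]+[np.array([p[0]/.003,p[1]/.003,p[2]/.02,(p[3]-.03)/.02,(p[4]-.15)/.03,(p[5]-.055)/.02])])
    q=least_squares(res,[0,0,0,.03,.15,.055]+list(np.linspace(51,77,len(names)))); J=np.linalg.inv(q.jac.T@q.jac)
    print("px py dy a z0 dz",q.x[:6].round(4),"rms px",np.sqrt(np.mean((q.fun[:-6]/5)**2)).round(2))
    for n,t,s in zip(names,q.x[6:],np.sqrt(np.diag(J))[6:]): print(n,round(t,1),"+-",round(s,1),"edge x,z",round(xe(t)+q.x[0],4),round(ze(t),4))
if __name__=="__main__": go(sys.argv[1])
E
python3 pfit.py abcdefgh
```

```text
[ WARN:0@0.008] global loadsave.cpp:275 findDecoder imread_('abcdefgh'): can't open/read file: check file path/integrity
Traceback (most recent call last):
  File "pfit.py", line 3, in <module>
    from ports import blobs
  File "ports.py", line 6, in <module>
    for f in sys.argv[1:]: print(f,blobs(f))
                                   ~~~~~^^^
  File "ports.py", line 4, in blobs
    i=cv2.imread(f); m=((i.min(2)>135)).astype(np.uint8); m[:,:140]=0; m[:,240:]=0; m[:160]=0; m[245:]=0
                         ^^^^^
AttributeError: 'NoneType' object has no attribute 'min'
```

```bash
sed -i '/^for f in sys/d' ports.py; python3 pfit.py abcdefgh
```

```text
px py dy a z0 dz [-0.0059 -0.0317  1.8924  0.0163  0.2376  0.0372] rms px 5.37
a 25.7 +- 0.3 edge x,z 0.074 0.2154
b 25.6 +- 0.3 edge x,z 0.0739 0.2155
c 26.4 +- 0.3 edge x,z 0.0765 0.2144
d 26.9 +- 0.3 edge x,z 0.0783 0.2137
e 27.3 +- 0.3 edge x,z 0.0797 0.2131
f 27.2 +- 0.3 edge x,z 0.0796 0.2132
g 27.6 +- 0.3 edge x,z 0.0807 0.2127
h 28.0 +- 0.3 edge x,z 0.0822 0.212
```

```bash
sed -i 's/\[.3,.95\]/[-.32,.95]/' pfit.py; python3 pfit.py abcdefgh
```

```text
px py dy a z0 dz [-0.0005 -0.0014 -0.0036  0.0309  0.1553  0.0549] rms px 0.09
a 51.9 +- 0.5 edge x,z 0.1612 0.1591
b 51.6 +- 0.5 edge x,z 0.1603 0.1601
c 58.4 +- 0.6 edge x,z 0.1768 0.1399
d 63.6 +- 0.7 edge x,z 0.1877 0.1232
e 67.6 +- 0.7 edge x,z 0.195 0.1098
f 67.3 +- 0.7 edge x,z 0.1945 0.1107
g 70.8 +- 0.8 edge x,z 0.2002 0.0988
h 75.7 +- 0.9 edge x,z 0.2068 0.0814
```

```bash
python3 - <<'E'
from h import *
arc(75.7,80.5,8,0); arc(80.5,85.3,8,0); arc(85.3,90,8,0)
E
```

```text
[(np.float64(0.07), np.float64(0.22)), (np.float64(0.07), np.float64(0.22)), (np.float64(0.07), np.float64(0.22)), (np.float64(0.06), np.float64(0.22)), (np.float64(0.06), np.float64(0.22)), (np.float64(0.06), np.float64(0.22)), (np.float64(0.06), np.float64(0.22)), (np.float64(0.06), np.float64(0.22))]
end tip z 0.04876094770222342 hand x 0.22286949944134563
[(np.float64(0.05), np.float64(0.22)), (np.float64(0.05), np.float64(0.22)), (np.float64(0.05), np.float64(0.22)), (np.float64(0.05), np.float64(0.22)), (np.float64(0.04), np.float64(0.22)), (np.float64(0.04), np.float64(0.23)), (np.float64(0.04), np.float64(0.23)), (np.float64(0.04), np.float64(0.23))]
end tip z 0.030808793070437518 hand x 0.22645593418825133
[(np.float64(0.03), np.float64(0.22)), (np.float64(0.03), np.float64(0.22)), (np.float64(0.03), np.float64(0.22)), (np.float64(0.03), np.float64(0.22)), (np.float64(0.02), np.float64(0.22)), (np.float64(0.02), np.float64(0.22)), (np.float64(0.02), np.float64(0.22)), (np.float64(0.02), np.float64(0.22))]
end tip z 0.013000000000000015 hand x 0.2285
```

Emit:
{"name": "move_arm", "arguments": {
  "steps": [
    {"dx":0.09,"dy":0,"dz":0.21,"spin":0},
    {"dx":0.08,"dy":0,"dz":0.22,"spin":0},
    {"dx":0.08,"dy":0,"dz":0.22,"spin":0},
    {"dx":0.08,"dy":0,"dz":0.22,"spin":0},
    {"dx":0.07,"dy":0,"dz":0.22,"spin":0},
    {"dx":0.07,"dy":0,"dz":0.22,"spin":0}
  ]
}}

```text
time: 17.7
ee_pos: [0.629, 0.1728, 0.2442]
eef_rot: [0.774, 0.634, -0.0, 0.0]
ft_force: [1.3, -0.3, 1.0]
width: 0.0868
grip_force: 0.0
```

```bash
python3 - <<'E'
from h import *
stat(); snap("i"); stat()
E
python3 pfit.py abcdefghi
```

```text
17.7 hand [0.2231 0.0052] tip z 0.062 ang -1.5726 Fx,Fy(candler) [-0.0, -1.3] Fz 1.0 tq [-0.12  0.07 -0.03]
17.8 hand [0.2231 0.0054] tip z 0.0618 ang -1.5726 Fx,Fy(candler) [0.1, 0.2] Fz -0.5 tq [-0.1   0.07 -0.03]
px py dy a z0 dz [-0.0049 -0.0015 -0.0076  0.031   0.1553  0.0545] rms px 0.2
a 54.3 +- 0.3 edge x,z 0.1628 0.1522
b 54.0 +- 0.3 edge x,z 0.162 0.1532
c 61.0 +- 0.4 edge x,z 0.1781 0.1316
d 66.5 +- 0.5 edge x,z 0.1887 0.1136
e 70.7 +- 0.5 edge x,z 0.1956 0.099
f 70.4 +- 0.5 edge x,z 0.1952 0.1
g 74.1 +- 0.6 edge x,z 0.2005 0.0869
h 79.4 +- 0.7 edge x,z 0.2064 0.0679
i 85.8 +- 0.8 edge x,z 0.2114 0.0438
```

```bash
python3 - <<'E'
from h import *
from pfit import model,obs,blobs
def one(n,px=None):
    o=obs(n); f=lambda p:np.r_[(model(p[0],p[1],p[2],p[3],.0309,.1553,.0549)-o).ravel()]
    q=least_squares(f,[80,0,0,0],x_scale=[1,.001,.001,.01]); print(n,q.x.round(4),np.sqrt(np.mean(q.fun**2)).round(3))
for n in "ghi": one(n); print(obs(n).tolist())
for px in (-.008,-.006,-.004,-.002,0,.002):
    o=obs("i"); f=lambda p:(model(p[0],px,p[1],p[2],.0309,.1553,.0549)-o).ravel(); q=least_squares(f,[85,0,0],x_scale=[1,.001,.01]); print(px,q.x.round(3),np.sqrt(np.mean(q.fun**2)).round(3))
E
```

```text
g [ 7.10689e+01 -9.00000e-04 -1.40000e-03 -1.00000e-03] 0.059
[[166.2, 172.5], [184.4, 178.5], [202.0, 184.3], [159.9, 192.5], [178.1, 198.1], [196.1, 203.7]]
h [ 7.55027e+01 -4.00000e-04 -1.50000e-03 -9.00000e-04] 0.106
[[164.4, 172.6], [182.5, 178.5], [200.3, 183.6], [157.9, 192.5], [176.2, 198.0], [194.3, 203.4]]
i [ 9.03956e+01 -8.30000e-03 -1.80000e-03 -3.90000e-03] 0.064
[[163.5, 174.6], [180.5, 179.2], [197.9, 183.5], [157.1, 193.8], [174.4, 198.4], [192.0, 202.9]]
-0.008 [ 8.9989e+01 -2.0000e-03 -3.0000e-03] 0.07
-0.006 [ 8.7286e+01 -1.0000e-03  2.0000e-03] 0.214
-0.004 [ 8.4681e+01 -1.0000e-03  7.0000e-03] 0.35
-0.002 [ 8.2218e+01 -1.0000e-03  1.2000e-02] 0.459
0 [ 7.9904e+01 -1.0000e-03  1.7000e-02] 0.544
0.002 [ 7.7728e+01 -1.0000e-03  2.1000e-02] 0.61
```

It has come down to lying at 90°, but the fingers lost the edge near the end and the bar rolled back about 7.5 mm from the strip. I'll clear the hand, go round to the lower end and push it back gently.

Emit:
{"name": "move_arm", "arguments": {
  "steps": [
    {"dx":1.0,"dy":0,"dz":0,"spin":0},
    {"dx":1.0,"dy":0,"dz":0,"spin":0},
    {"dx":0,"dy":0,"dz":-2.5,"spin":0},
    {"dx":0,"dy":0,"dz":-2.5,"spin":0},
    {"dx":0,"dy":0,"dz":-2.5,"spin":0},
    {"dx":-4,"dy":0,"dz":0,"spin":0},
    {"dx":-4,"dy":0,"dz":0,"spin":0},
    {"dx":-4,"dy":0,"dz":0,"spin":0},
    {"dx":-4,"dy":0,"dz":0,"spin":0},
    {"dx":-4,"dy":0,"dz":0,"spin":0},
    {"dx":-4,"dy":0,"dz":0,"spin":0},
    {"dx":-4,"dy":0,"dz":0,"spin":0}
  ]
}}

```text
time: 19.0
ee_pos: [0.5777, -0.0821, 0.3196]
eef_rot: [0.773, 0.634, 0.0, 0.0]
ft_force: [1.0, -0.6, -1.2]
width: 0.087
grip_force: 0.0
```

Emit:
{"name": "move_arm", "arguments": {
  "steps": [
    {"dx":-1.5,"dy":0,"dz":0,"spin":0},
    {"dx":0,"dy":0,"dz":0,"spin":0}
  ]
}}

```text
time: 19.2
ee_pos: [0.5746, -0.0982, 0.3197]
eef_rot: [0.775, 0.632, 0.0, 0.0]
ft_force: [0.8, 0.2, -0.3]
width: 0.0872
grip_force: 0.0
```

```bash
python3 - <<'E'
from h import *
stat(); snap("j"); cur()
rows([(-.055,.003,.042,-1.5708,6)])
E
```

```text
19.2 hand [-0.0534  0.0056] tip z 0.1375 ang -1.5756 Fx,Fy(candler) [0.3, -0.7] Fz -0.3 tq [-0.08  0.07  0.03]
6 (np.float64(-0.09), np.float64(0.04), np.float64(1.58), np.float64(0.0))
```

Emit:
{"name": "move_arm", "arguments": {
  "steps": [
    {"dx":-0.05,"dy":0,"dz":1.6,"spin":0},
    {"dx":-0.05,"dy":0,"dz":1.6,"spin":0},
    {"dx":0,"dy":0,"dz":1.6,"spin":0},
    {"dx":0,"dy":0,"dz":1.6,"spin":0},
    {"dx":0,"dy":0,"dz":1.6,"spin":0},
    {"dx":0,"dy":0,"dz":1.5,"spin":0},
    {"dx":0.6,"dy":0,"dz":0,"spin":0},
    {"dx":0.6,"dy":0,"dz":0,"spin":0},
    {"dx":0.3,"dy":0,"dz":0,"spin":0},
    {"dx":0.3,"dy":0,"dz":0,"spin":0},
    {"dx":0.2,"dy":0,"dz":0,"spin":0},
    {"dx":0.1,"dy":0,"dz":0,"spin":0}
  ]
}}

```text
time: 20.5
ee_pos: [0.5789, -0.0764, 0.2246]
eef_rot: [0.773, 0.634, 0.0, 0.0]
ft_force: [-0.6, -0.3, -0.2]
width: 0.0872
grip_force: 0.0
```

```bash
python3 - <<'E'
from h import *
stat(); snap("k"); stat()
E
```

```text
20.5 hand [-0.0311  0.0057] tip z 0.0424 ang -1.5717 Fx,Fy(candler) [-0.4, 0.5] Fz -0.2 tq [-0.11  0.06  0.01]
20.6 hand [-0.0313  0.0058] tip z 0.0422 ang -1.5719 Fx,Fy(candler) [-0.7, 0.7] Fz -0.3 tq [-0.09  0.08  0.  ]
```

Emit:
{"name": "move_arm", "arguments": {
  "steps": [
    {"dx":0.1,"dy":0,"dz":0,"spin":0},
    {"dx":0.1,"dy":0,"dz":0,"spin":0},
    {"dx":0.1,"dy":0,"dz":0,"spin":0},
    {"dx":0.1,"dy":0,"dz":0,"spin":0},
    {"dx":0.1,"dy":0,"dz":0,"spin":0}
  ]
}}

```text
time: 21.1
ee_pos: [0.5794, -0.0729, 0.2243]
eef_rot: [0.774, 0.633, -0.001, 0.0]
ft_force: [-0.7, -5.5, 0.7]
width: 0.0869
grip_force: 2.6
```

Emit:
{"name": "move_arm", "arguments": {
  "steps": [
    {"dx":0.1,"dy":0,"dz":0,"spin":0},
    {"dx":0.1,"dy":0,"dz":0,"spin":0},
    {"dx":0.1,"dy":0,"dz":0,"spin":0}
  ]
}}

```text
time: 21.4
ee_pos: [0.5801, -0.0699, 0.2243]
eef_rot: [0.774, 0.633, -0.001, 0.0]
ft_force: [-1.2, -4.9, 1.1]
width: 0.0871
grip_force: 2.6
```

```bash
cat >one.py <<'E'
import sys
from h import *
from pfit import model,obs
for n in sys.argv[1]:
    o=obs(n); q=least_squares(lambda p:(model(p[0],p[1],p[2],p[3],.0309,.1553,.0549)-o).ravel(),[80,0,0,0],x_scale=[1,.001,.001,.01]); print(n,q.x.round(4),np.sqrt(np.mean(q.fun**2)).round(3))
    q=least_squares(lambda p:(model(90,p[0],p[1],p[2],.0309,.1553,.0549)-o).ravel(),[0,0,0],x_scale=[.001,.001,.01]); print(n,"at 90",q.x.round(4),np.sqrt(np.mean(q.fun**2)).round(3))
E
python3 - <<'E'
from h import *
stat(); snap("l"); stat()
E
python3 one.py jl
```

```text
21.4 hand [-0.0245  0.0058] tip z 0.0421 ang -1.5734 Fx,Fy(candler) [-5.0, 0.2] Fz 1.1 tq [-1.18  0.31 -0.07]
21.5 hand [-0.0243  0.0058] tip z 0.042 ang -1.5732 Fx,Fy(candler) [-4.9, -1.2] Fz 0.4 tq [-1.11  0.28 -0.12]Traceback (most recent call last):
  File "one.py", line 5, in <module>
    o=obs(n); q=least_squares(lambda p:(model(p[0],p[1],p[2],p[3],.0309,.1553,.0549)-o).ravel(),[80,0,0,0],x_scale=[1,.001,.001,.01]); print(n,q.x.round(4),np.sqrt(np.mean(q.fun**2)).round(3))
  File "pfit.py", line 12, in obs
    b=[c for c,s,w in blobs(f"pics/top_{n}.png") if s>50]; b=np.array(b); assert len(b)==6,(n,len(b))
                                                                                 ^^^^^^^^^
AssertionError: ('j', 0)
```

Emit:
{"name": "move_arm", "arguments": {
  "steps": [
    {"dx":0.1,"dy":0,"dz":0,"spin":0},
    {"dx":0.1,"dy":0,"dz":0,"spin":0},
    {"dx":0.1,"dy":0,"dz":0,"spin":0}
  ]
}}

```text
time: 21.8
ee_pos: [0.5806, -0.0673, 0.2243]
eef_rot: [0.774, 0.633, -0.001, 0.001]
ft_force: [-0.7, -8.8, 0.7]
width: 0.087
grip_force: 4.7
```

Emit:
{"name": "move_arm", "arguments": {
  "steps": [
    {"dx":0.1,"dy":0,"dz":0,"spin":0},
    {"dx":0.1,"dy":0,"dz":0,"spin":0}
  ]
}}

```text
time: 22.0
ee_pos: [0.5806, -0.0668, 0.2243]
eef_rot: [0.774, 0.633, -0.001, 0.001]
ft_force: [-3.8, -14.6, 2.6]
width: 0.0869
grip_force: 7.2
```

The force rose from 5 to 15 N and the hand stalled, so the bar is against the strip. Now I'll back off and clear.

Emit:
{"name": "move_arm", "arguments": {
  "steps": [
    {"dx":-0.3,"dy":0,"dz":0,"spin":0},
    {"dx":-0.7,"dy":0,"dz":0,"spin":0},
    {"dx":-1.5,"dy":0,"dz":0,"spin":0},
    {"dx":0,"dy":0,"dz":-3,"spin":0},
    {"dx":0,"dy":0,"dz":-4,"spin":0},
    {"dx":0,"dy":0,"dz":-4,"spin":0},
    {"dx":0,"dy":0,"dz":-4,"spin":0},
    {"dx":0,"dy":-3,"dz":-4,"spin":0},
    {"dx":-2,"dy":-4,"dz":0,"spin":0},
    {"dx":-3,"dy":-4,"dz":0,"spin":0},
    {"dx":-3,"dy":-4,"dz":0,"spin":0},
    {"dx":-3,"dy":-4,"dz":0,"spin":0}
  ]
}}

```text
time: 23.2
ee_pos: [0.3663, -0.16, 0.4139]
eef_rot: [0.773, 0.634, 0.0, -0.0]
ft_force: [0.7, -0.6, 0.9]
width: 0.0873
grip_force: 0.0
```

```bash
python3 - <<'E'
from h import *
import cv2
stat(); snap("m")
from ports import blobs
print(blobs("pics/top_m.png"))
# other things: any change outside the candler/arm between start and now
a=cv2.imread("pics/top0.png");b=cv2.imread("pics/top_m.png")
for n,(x,y,w,h) in dict(bottle=(248,182,24,30),stand=(214,128,36,36),scale=(150,108,45,50),flat=(318,185,106,112)).items(): print(n,round(float(cv2.absdiff(a,b)[y:y+h,x:x+w].mean()),1))
E
python3 one.py m
```

```text
23.2 hand [-0.1547  0.1977] tip z 0.2317 ang -1.5717 Fx,Fy(candler) [-0.5, -0.8] Fz 0.9 tq [-0.16  0.05 -0.  ]
[([161.2, 174.0], 81, [11, 10]), ([178.4, 178.4], 86, [10, 10]), ([195.6, 182.8], 83, [10, 10]), ([154.7, 193.2], 82, [10, 11]), ([172.1, 197.6], 87, [11, 10]), ([189.5, 202.5], 86, [10, 10]), ([192.7, 219.5], 14, [4, 4])]
bottle 2.4
stand 2.4
scale 2.4
flat 2.6
m [ 9.03855e+01 -9.00000e-04 -1.70000e-03 -6.90000e-03] 0.097
m at 90 [-0.0007 -0.0016 -0.0061] 0.101
```

```bash
python3 -c "
from bench import job
print(job.close_job())"
```

```text
the job is handed in; nothing more can be done
None
```

The candler lies on both bars with the ports up and the lower bar against the strip, the hand is clear and the other things are unmoved, but the "must not drop" condition was not met: the fingers lost the top edge at about 76°, so the last 14° or so came down unsupported and the bar slid back about 7.5 mm, which I corrected by pushing it against the strip before handing in.

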